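# Hang a slotted bracket on the post's headed pin and lock it with the spring clip

## Task

Take the tall steel bracket with the slot that is open at its side edge (not the shorter one with the closed hole) and hang it on the headed pin of the dark holding post: slide the slot sideways over the pin, between the thick collar and the clip's groove, then let the bracket down so that it hangs freely and upright by the top of its slot. Once it hangs and you have let go, push the spring clip sideways onto the pin's groove until it snaps fully home. Leave the other bracket, the spray can and the oil bottle standing where they are.

Things in the scene. Friction and masses are not known exactly. Their poses are not given: they have to be found in the camera images.
- slot_bracket: Loose steel bracket, inverted T, about 0.55 kg: foot 56 (x) x 60 (y) x 6 mm; from its middle rises a plate 6 mm thick (x), 60 wide (y), top edge at z = 180 mm. Origin: centre of the foot's underside; z up, x normal to the plate. L-shaped slot through the plate, open at the +y edge. Above z = 116 the plate is whole: grip it there across its thickness.
- slot_seat (a point): On the slotted bracket at x = 0, y = 0, z = 110 mm of its frame, same axes: where the pin's axis lies when it hangs. The slot: a level channel, z = 84 to 102 mm, from the open +y edge in to y = -9; then a pocket up from its inner end, y = -9 to +9, top at z = 116. So the pin's axis passes along z = 93 and the bracket then comes down 17 mm.
- stand: Fixed dark steel holding post. Origin on the bench below the post's front face; x = the way the pin points (level), z up. Post: x = -32 to 0, 44 mm wide, 173 tall. Base plate 12 mm thick, x = -65 to 105, y = -105 to 145 mm. Clip guide: x = 35 to 66, y = 40 to 64, 172 tall. The side y < 0 is free: the bracket comes on from there moving to +y, turned like the stand.
- pin_mid (a point): On the pin's axis, in the middle of its bare length (x = 41, y = 0, z = 160 mm of the stand, same axes). Along x in the stand's frame: collar 26 mm across from 0 to 34, bare pin 12 across from 34 to 48 (the bracket hangs here), groove 10 across from 48 to 53.5 (for the clip), fixed head 28 across from 55 to 62.
- clip_tab (a point): Centre of the outer (+y) face of the clip's upright push tab; axes as the stand's. The clip is a steel fork 5 mm thick sliding level along the stand's y at x = 50.5 mm, open end to the pin. Tab 32 mm wide (x), 8 thick (y), from z = 151 to 197 mm. In the stand's frame this point is at z = 178, y = 105 mm at travel 0 and y = 75 home. Push it to -y.
- clip (a joint): Travel of the spring clip in m: near 0 open (start 0 to 0.008), 0.030 home on the groove. It slides with about 0.6 N of friction until its jaws meet the groove at about 0.016; spreading them takes about 7 N, and past about 0.024 the jaws close behind the groove and the clip snaps home and stays.
- hole_bracket: The other loose steel bracket, same foot and plate width but only 140 mm tall, with a closed 18 mm square hole instead of a slot. Origin: centre of the foot's underside. To be left alone.
- spray_can: Loose spray can, 58 mm across, 170 mm tall, standing. Origin: centre of its underside. To be left alone.
- oil_bottle: Loose small oil bottle, 48 mm across, 120 mm tall, standing. Origin: centre of its underside. To be left alone.
Not all that is in view belongs to the job. Leave any turquoise look-alike of the slot_bracket alone.

How it is judged (in metres and radians):
On the way, in this order (a step that is already met when the one before it is completed fails the run):
1. the slotted bracket hangs from the pin by the top of its slot, upright and let go, with the clip still open (x of pin_mid in the frame of slot_bracket between -0.012 and 0.012 m and y of pin_mid in the frame of slot_bracket between -0.006 and 0.006 m and z of pin_mid in the frame of slot_bracket between 0.105 and 0.115 m and angle between slot_bracket's own z axis and vertical below 0.15 rad and contact force between slot_bracket and stand above 2 N and contact force between the fingers and slot_bracket below 0.3 N and linear speed of slot_bracket below 0.03 m/s and value of joint clip below 0.015 m), for 0.3 s.
2. the spring clip is home on the groove (value of joint clip above 0.026 m), for 0.2 s.
At the end, for the whole second after the job is handed in: Slotted bracket at rest on the bare pin, released, its weight on the post: pin axis within 5 mm (height) and 6 mm (sideways) of slot_seat, plate within 7 mm of the bare pin's middle, upright within 0.15 rad; clip travel over 26 mm (x of pin_mid in the frame of slot_bracket between -0.007 and 0.007 m and y of pin_mid in the frame of slot_bracket between -0.006 and 0.006 m and z of pin_mid in the frame of slot_bracket between 0.105 and 0.115 m and angle between slot_bracket's own z axis and vertical below 0.15 rad and contact force between slot_bracket and stand above 2 N and contact force between the fingers and slot_bracket below 0.3 N and linear speed of slot_bracket below 0.03 m/s and value of joint clip above 0.026 m); the robot touches nothing.
It fails at once if the bracket with the closed hole is shifted more than 40 mm or knocked over (distance of hole_bracket from where it was at the start of the episode above 0.04 m or angle between hole_bracket's own z axis and vertical above 0.5 rad).
It fails at once if the spray can is shifted more than 40 mm or knocked over (distance of spray_can from where it was at the start of the episode above 0.04 m or angle between spray_can's own z axis and vertical above 0.5 rad).
It fails at once if the oil bottle is shifted more than 40 mm or knocked over (distance of oil_bottle from where it was at the start of the episode above 0.04 m or angle between oil_bottle's own z axis and vertical above 0.5 rad).
It also fails if it takes over 59 s, if anything falls off the work surface, if the arm or the gripper's body presses on something with over 40 N, if the wrist force passes 120 N, or if a joint passes its speed limit or range.

## Robot

A 6-joint arm with a two-finger parallel gripper is mounted at the origin on the work surface. World frame = base frame: x ahead of the robot, y to its left, z up, the work surface at z = 0. Lengths are in m, angles in degrees, forces in N, time in s.
With the tool pointing down it reaches from about 0.375 to 0.9 m from the base axis. Payload 3.1 kg.
Tool frame: the origin (TCP) lies on the centre line of the jaws, within the pads' length; the fingertips stand 25 mm ahead of it and the grasp point (between the pads) lies 6 mm ahead of it; z points along the fingers, y is the line along which they close (so a half turn about z gives the same grasp; the last joint's range is limited). The gripper opens to 87 mm and grips with 3 to 60 N. Pads are 19 mm wide; open, the fingers measure 117 mm over their backs; the gripper's body (75 mm by 190 mm) begins 51 mm behind the grasp point.
Start: joints at [-76.748, 30.224, 82.088, -0, 67.689, -10.227], TCP at [0.249, -0.573, 0.248] pointing down, gripper open.
Joint ranges: [-176.69, 176.69], [-43.24, 126.21], [12.49, 139.97], [-82, 262], [0, 151.66], [-163.58, 163.58]. Speed limits (degrees/s): [159.86, 159.86, 180, 180, 180, 180].

## Interface

Orientations are given as a 3x3 rotation matrix whose columns are the frame's x, y, z axes.
In Python, from rig import * gives the robot as it stands.
- The arm moves only by the tool step_arm, never from a script. Its argument "steps" is a list of rows, each a list of 7 numbers: the shift along the tool's x, y, z normalised to -1 to 1, where 1 is 0.3 m, then the turn, a rotation vector about the tool's x, y, z normalised to -1 to 1, where 1 is 45 degrees, then the gripper's target within -1 to 1 (shut at 1, half-way at 0, fully open at -1). A call has 1 to 8 rows; each row is the pose to reach, as a shift and turn from the pose commanded when the call began, along the tool's axes at that moment; what a row does not reach only later rows make up. A row lasts 1/12 s, in which the tool goes at most 41.7 mm and 7.16 degrees, less where a joint would pass 70% of its speed; a pose out of reach is approached as far as the arm can. A call with a number of a shift or a turn outside -1 to 1 is refused whole. A call with a gripper value outside its range is refused whole. The fingers move at their own pace and stop on an object; the grip force is fixed at half the most. Time passes only in rows, so rows that repeat a pose let the fingers close. It gives the time, the measured TCP pose, the force, the opening and the grip force at its end, in the units of the state.
- read_state(): the state, without advancing time (a new reading comes with each control period).
- capture(name): name is "scene" or "top"; returns a dict with "image" (420x560x3 uint8, red, green, blue), "vertical_fov" (degrees; the focal length in pixels is half the picture's height over the tangent of half this angle, whatever the lens; pixels are square), "cx", "cy" (the principal point, pixels), "k1" (the pictures are not rectified: a ray, as slopes to the right and down, at radius r is drawn at 1 + k1 r^2 times it, then the intrinsics apply), "world_from_camera" (4x4, takes a point from camera to world coordinates). Camera axes: x right, y down, z forward; pixel columns grow to the right and rows downward; lengths in m; the calibration is good to about 2 mm. A picture is of the moment at which its call begins. There is no depth.
- hand_in(): hands the job in; it is judged then, once.
The state is a dict: "time_s": time; "joint_positions": joint angles; "qvel": joint speeds; "tau": joint torques, N m; "position": TCP position; "tcp_rot": TCP orientation; "force": force on the tool from outside, world axes, zero at the start; "moment": the same for the moment, N m; "opening": opening from 0.0 (shut) to 1.0 (fully open); "grasp_force": force on a finger pad.
Only numpy, scipy, OpenCV 4.12 (cv2) and the standard library are available. Lean on these libraries where they do the work, as an engineer would, in place of code of your own. Each camera call takes 0.05 s, during which the arm holds its last target. There are 200 camera calls.

## Working session

There is one attempt and no reset: what is moved stays moved. The work goes in short steps, Python scripts to look and compute and a tool call to move; the robot and the scene stay as the last step left them, time stands still between calls to the robot, and variables do not carry over. Pictures are saved under pics/ and viewed, at most 11 in all, crops included, and the job is handed in when it is done.

Besides the shell and the picture viewer there is one more tool, called after "Emit:" as name(argument=value, ...) on one line, values as JSON. step_arm: Moves the arm, as the interface text tells. Scaled input: -1 to 1 covers 0.3 m each way for a shift and 45 degrees each way for a turn. Its arguments: {"type":"object","properties":{"steps":{"type":"array"}},"required":["steps"]}

```bash
mkdir -p pics; cat > h.py <<'E'
from rig import *
import numpy as np, cv2
def cam(n,save=None):
    c=capture(n); 
    if save: cv2.imwrite('pics/'+save,cv2.cvtColor(c['image'],cv2.COLOR_RGB2BGR))
    return c
def f(c): return 210/np.tan(np.radians(c['vertical_fov']/2))
def proj(c,P):
    P=np.atleast_2d(P); T=np.linalg.inv(c['world_from_camera']); q=P@T[:3,:3].T+T[:3,3]
    s=q[:,:2]/q[:,2:]; r2=(s**2).sum(1,keepdims=True); return s*(1+c['k1']*r2)*f(c)+[c['cx'],c['cy']]
def ray(c,u):
    d=(np.array(u,float)-[c['cx'],c['cy']])/f(c); s=d.copy()
    for _ in range(30): s=d/(1+c['k1']*(s@s))
    T=c['world_from_camera']; return T[:3,3],T[:3,:3]@np.array([s[0],s[1],1])
def onz(c,u,z):
    o,d=ray(c,u); return o+d*(z-o[2])/d[2]
E
python3 - <<'E'
from h import *
for n in ['scene','top']:
    c=cam(n,n+'0.png'); print(n,c['vertical_fov'],c['cx'],c['cy'],c['k1'],c['world_from_camera'].round(3).tolist())
s=read_state();print(s['position'],s['tcp_rot'],s['time_s'])
E
```

```text
scene 45.96308681208947 283.7803396983916 207.72969061925772 -0.16228644336120032 [[-0.707, 0.374, -0.6, 1.212], [0.707, 0.364, -0.607, 0.641], [-0.009, -0.853, -0.522, 0.699], [0.0, 0.0, 0.0, 1.0]]
top 57.58073672944541 280.024563512451 208.66623626424754 -0.10857198619591187 [[0.002, -0.995, 0.101, 0.499], [-1.0, -0.004, -0.017, 0.021], [0.018, -0.101, -0.995, 1.004], [0.0, 0.0, 0.0, 1.0]]
[ 0.24891616 -0.57263751  0.2466669 ] [[ 9.17189531e-01  3.98450974e-01 -4.31596048e-04]
 [ 3.98451048e-01 -9.17187658e-01  1.88723457e-03]
 [ 3.56115885e-04 -1.90292169e-03 -9.99998126e-01]] 0.1
```

View pics/scene0.png

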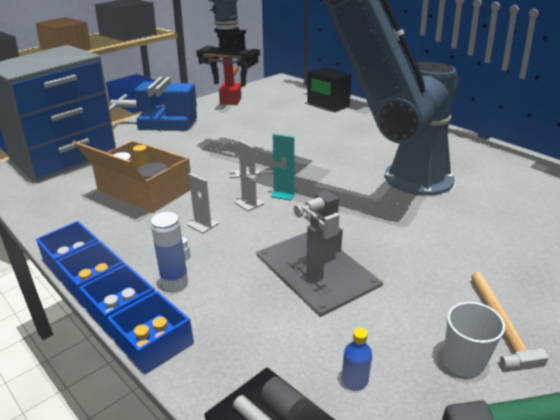

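View pics/top0.png

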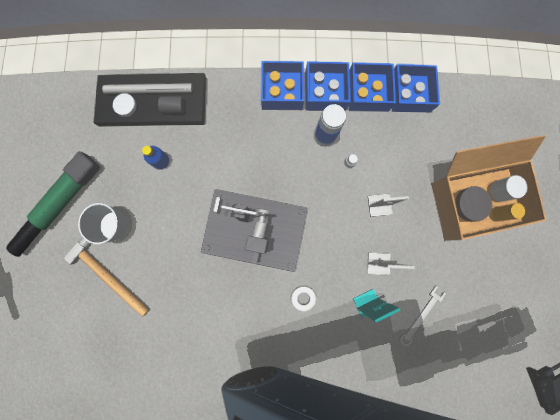

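```bash
python3 - <<'E'
import cv2,numpy as np
t=cv2.imread('pics/top0.png');s=cv2.imread('pics/scene0.png')
a=cv2.resize(t[175:285,195:315],None,fx=3.3,fy=3.3,interpolation=2)
b=cv2.resize(t[180:330,350:420],None,fx=3.3,fy=3.3,interpolation=2)
d=cv2.resize(s[130:310,180:390],None,fx=3.8,fy=3.3,interpolation=2)
cv2.imwrite('pics/c1.png',cv2.resize(t[175:335,195:420],(788,560),interpolation=2))
cv2.imwrite('pics/c2.png',cv2.resize(s[125:315,180:400],None,fx=3.15,fy=3.15,interpolation=2)[:600])
E
```

```text
(no output)
```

View pics/c1.png

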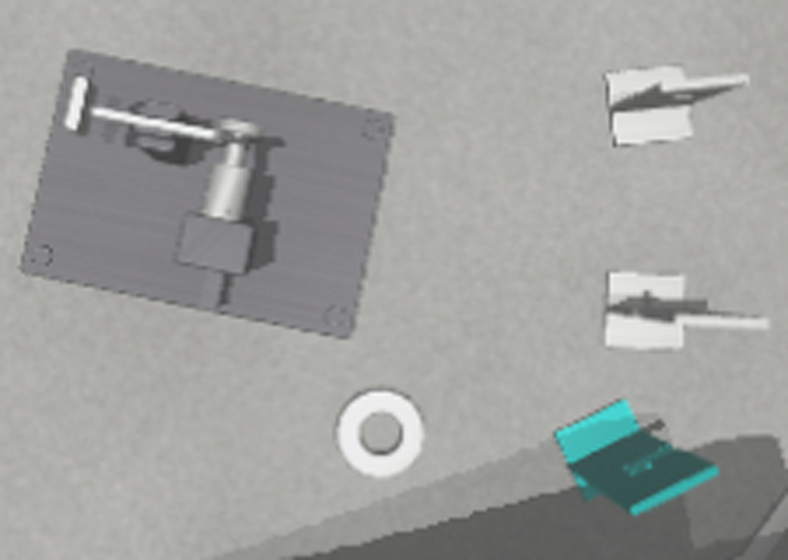

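View pics/c2.png

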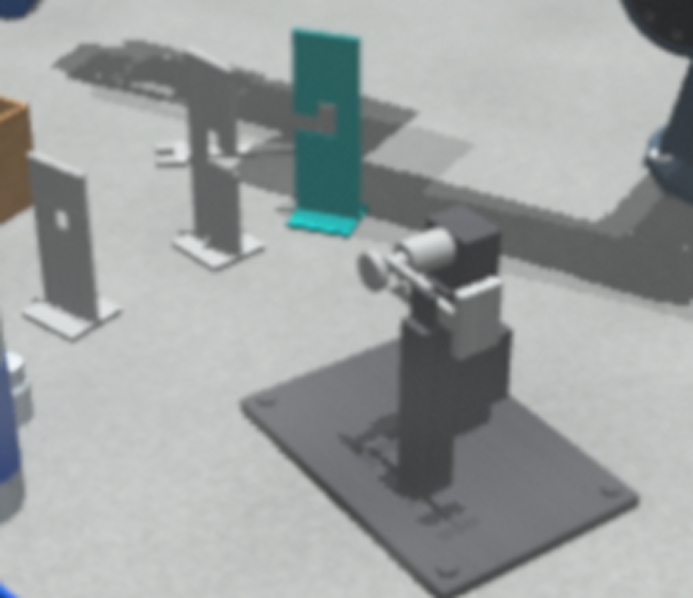

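```bash
cat > fit.py <<'E'
from h import *
from scipy.optimize import least_squares
def fit(obs,p0,travel=False):
    # obs: (cam,u,v,local xyz, flag tab)
    C={n:cam(n) for n in ['scene','top']}
    def pts(p):
        c,s=np.cos(p[2]),np.sin(p[2]); R=np.array([[c,-s,0],[s,c,0],[0,0,1]])
        return [np.array([p[0],p[1],0])+R@(np.array(o[3])/1000-([0,p[3],0] if len(o)>4 else [0,0,0])) for o in obs]
    res=lambda p:np.concatenate([proj(C[o[0]],P)[0]-o[1:3] for o,P in zip(obs,pts(p))])
    r=least_squares(res,p0,loss='soft_l1'); print(r.x.round(4),np.degrees(r.x[2]).round(2)); print(r.fun.reshape(-1,2).round(1).tolist()); return r.x
def T(u,v,P,*a): return ('top',195+(u+.5)/3.502-.5,175+(v+.5)/3.5-.5,P,*a)
def S(u,v,P,*a): return ('scene',180+(u+.5)/3.15-.5,125+(v+.5)/3.15-.5,P,*a)
E
python3 - <<'E'
from fit import *
st=[T(68,50,(105,145,12)),T(395,115,(105,-105,12)),T(352,339,(-65,-105,12)),T(22,270,(-65,145,12)),
S(637,497,(-65,145,12)),S(443,590,(105,145,12)),S(243,403,(105,-105,12)),S(371,270,(62,0,160)),
S(453,304,(66.5,105,197),1),S(500,283,(34.5,105,197),1),S(503,340,(34.5,105,151),1),S(455,357,(66.5,105,151),1)]
p=fit(st,[.45,.05,-.1,.004])
c,s=np.cos(p[2]),np.sin(p[2]);print('pin_mid',p[0]+.041*c,p[1]+.041*s)
b=[T(609,272,(28,30,6)),T(684,277,(28,-30,6)),T(606,347,(-28,30,6)),T(769,324,(0,-30,180)),
S(187,50,(0,-30,180)),S(237,70,(0,30,180)),S(172,243,(28,-30,6)),S(215,269,(28,30,6)),S(265,245,(-28,30,6))]
fit(b,[.4,-.2,0,0])
h=[T(606,72,(28,30,6)),T(684,67,(28,-30,6)),T(614,146,(-28,30,6)),T(749,80,(0,-30,140)),
S(30,152,(0,-30,140)),S(87,173,(0,30,140)),S(22,312,(28,-30,6)),S(71,338,(28,30,6)),S(120,311,(-28,30,6))]
fit(h,[.55,-.2,0,0])
print(read_state()['time_s'])
E
```

```text
[ 0.5213  0.055  -0.2015  0.0044] -11.55
[[0.2, -1.0], [0.3, -0.2], [-0.4, 0.1], [-0.9, -0.1], [1.3, -1.3], [-0.2, 0.5], [-1.1, -1.9], [-0.7, 0.6], [1.9, -2.9], [0.3, -1.3], [-1.8, 0.4], [0.4, 0.3]]
pin_mid 0.5615038523177538 0.04679090978649439
[ 0.4568 -0.2565 -0.0428  0.    ] -2.45
[[-0.6, -0.2], [0.4, -0.7], [-0.3, -0.1], [-0.2, -0.2], [0.1, -0.7], [-1.1, -0.2], [0.3, -0.9], [0.4, -0.9], [0.4, -0.6]]
[ 0.6119 -0.2626  0.0862  0.    ] 4.94
[[0.2, -0.1], [-0.2, -0.5], [0.1, -0.4], [-0.1, -0.4], [0.5, 0.0], [-1.3, 0.6], [0.3, -0.6], [0.3, -0.5], [0.9, -1.4]]
0.4
```

```bash
cat > go.py <<'E'
from h import *
from scipy.spatial.transform import Rotation as Ro
def go(x,y,z,yawdeg,ylat=None):
    """TCP target, tool down, tool-y at yaw (deg)"""
    s=read_state(); R=np.array(s['tcp_rot']); a=np.radians(yawdeg)
    Y=np.array([np.cos(a),np.sin(a),0]); Z=np.array([0,0,-1.]); Rt=np.c_[np.cross(Y,Z),Y,Z]
    d=R.T@(np.array([x,y,z])-s['position']); w=Ro.from_matrix(R.T@Rt).as_rotvec(degrees=True)
    print((d/.3).round(4),(w/45).round(4),'pos',np.array(s['position']).round(4),'t',s['time_s'],'op',s['opening'],'F',np.array(s['force']).round(1))
E
python3 -c "
from go import *
go(.457,-.2565,.25,-2.45)"
```

```text
[ 1.0564 -0.6919 -0.0084] [-3.0000e-04 -2.0000e-04 -1.4238e+00] pos [ 0.249  -0.5731  0.2474] t 0.4 op 0.9963683315939517 F [-0.7  0.6  0.5]
```

Emit:
step_arm(steps=[[1,-0.66,0,0,0,-1,-1],[1,-0.66,0,0,0,-1,-1],[1,-0.66,0,0,0,-1,-1],[1,-0.66,0,0,0,-1,-1],[1,-0.66,0,0,0,-1,-1],[1,-0.66,0,0,0,-1,-1],[1,-0.66,0,0,0,-1,-1],[1,-0.66,0,0,0,-1,-1]])

```text
time_s: 1.07
position: [0.4318, -0.2922, 0.2478]
tcp_rot: [[0.366, 0.931, 0.0], [0.931, -0.366, -0.0], [-0.0, 0.001, -1.0]]
force: [-0.4, 0.3, -0.2]
opening: 0.998
grasp_force: 0.0
```

```bash
python3 -c "
from go import *
go(.457,-.2565,.25,-2.45)"
```

```text
[ 0.1416  0.0345 -0.0073] [ 6.000e-04  3.000e-04 -4.226e-01] pos [ 0.4318 -0.2922  0.2478] t 1.0667 op 0.9982091027204283 F [-0.4  0.3 -0.2]
```

Emit:
step_arm(steps=[[0.11,0.04,0,0,0,-0.4226,-1],[0.11,0.04,0,0,0,-0.4226,-1],[0.11,0.04,0,0,0,-0.4226,-1],[0.11,0.04,0,0,0,-0.4226,-1],[0.11,0.04,0,0,0,-0.4226,-1],[0.11,0.04,0,0,0,-0.4226,-1]])

```text
time_s: 1.57
position: [0.4542, -0.268, 0.2476]
tcp_rot: [[0.046, 0.999, 0.0], [0.999, -0.046, -0.0], [-0.0, 0.0, -1.0]]
force: [1.3, -0.2, -0.2]
opening: 0.999
grasp_force: 0.0
```

```bash
python3 -c "
from go import *
go(.457,-.2565,.156,-2.45)"
```

```text
[0.0387 0.0075 0.3053] [ 0.0002  0.0001 -0.0043] pos [ 0.4542 -0.268   0.2476] t 1.5667 op 0.9990903415272103 F [ 1.3 -0.2 -0.2]
```

Descend, then close.

Emit:
step_arm(steps=[[0.0387,0.0075,0.1,0,0,-0.004,-1],[0.0387,0.0075,0.2,0,0,-0.004,-1],[0.0387,0.0075,0.305,0,0,-0.004,-1],[0.0387,0.0075,0.305,0,0,-0.004,-1],[0.0387,0.0075,0.305,0,0,-0.004,-1]])

```text
time_s: 1.98
position: [0.456, -0.256, 0.155]
tcp_rot: [[0.043, 0.999, -0.003], [0.999, -0.043, 0.003], [0.003, -0.003, -1.0]]
force: [0.1, 0.4, 0.0]
opening: 1.0
grasp_force: 0.0
```

```bash
python3 -c "
from go import *
go(.457,-.2565,.156,-2.45)
cam('scene','s2.png')
i=cv2.imread('pics/s2.png');cv2.imwrite('pics/s2c.png',cv2.resize(i[60:240,150:390],None,fx=3.3,fy=3.3,interpolation=2))"
```

```text
[-0.0014  0.0033 -0.0033] [-0.0041 -0.0033  0.0003] pos [ 0.456 -0.256  0.155] t 1.9833 op 1.000077755540487 F [0.1 0.4 0. ]
```

View pics/s2c.png

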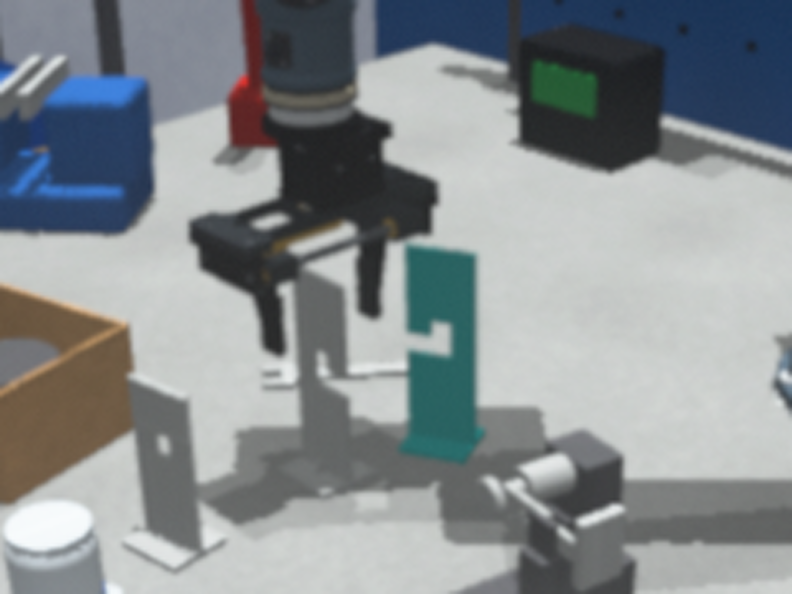

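The open fingers (crop px ~270,330 and ~370,300) straddle the slotted plate (~320,320). Closing.

Emit:
step_arm(steps=[[0,0,0,0,0,0,1],[0,0,0,0,0,0,1],[0,0,0,0,0,0,1],[0,0,0,0,0,0,1],[0,0,0,0,0,0,1],[0,0,0,0,0,0,1],[0,0,0,0,0,0,1],[0,0,0,0,0,0,1]])

```text
time_s: 2.7
position: [0.4571, -0.2561, 0.1561]
tcp_rot: [[0.04, 0.999, 0.0], [0.999, -0.04, -0.0], [-0.0, 0.0, -1.0]]
force: [-0.7, -0.1, -0.2]
opening: 0.475
grasp_force: 0.0
```

Emit:
step_arm(steps=[[0,0,0,0,0,0,1],[0,0,0,0,0,0,1],[0,0,0,0,0,0,1],[0,0,0,0,0,0,1],[0,0,0,0,0,0,1],[0,0,0,0,0,0,1],[0,0,0,0,0,0,1],[0,0,0,0,0,0,1]])

```text
time_s: 3.37
position: [0.457, -0.2561, 0.1559]
tcp_rot: [[0.041, 0.999, -0.0], [0.999, -0.041, 0.0], [0.0, -0.0, -1.0]]
force: [0.4, 1.0, -1.2]
opening: 0.07
grasp_force: 30.0
```

```bash
python3 -c "
from go import *
go(.457,-.2561,.223,-2.35)
go(.5415,-.0512,.223,-11.55)"
```

```text
[-0.000e+00 -1.000e-04 -2.237e-01] [-0.0002 -0.0002  0.0006] pos [ 0.457  -0.2561  0.1559] t 3.3667 op 0.07026542326069002 F [ 0.4  1.  -1.2]
[ 0.6938  0.2536 -0.2236] [-2.000e-04 -2.000e-04  2.051e-01] pos [ 0.457  -0.2561  0.1559] t 3.3667 op 0.07026542326069002 F [ 0.4  1.  -1.2]
```

Emit:
step_arm(steps=[[0,0,-0.07,0,0,0,1],[0,0,-0.15,0,0,0,1],[0,0,-0.2236,0,0,0,1],[0.1,0.035,-0.2236,0,0,0.03,1],[0.2,0.07,-0.2236,0,0,0.06,1],[0.3,0.11,-0.2236,0,0,0.09,1],[0.4,0.145,-0.2236,0,0,0.12,1],[0.5,0.18,-0.2236,0,0,0.15,1]])

```text
time_s: 4.03
position: [0.5165, -0.1068, 0.2223]
tcp_rot: [[0.159, 0.987, -0.002], [0.987, -0.159, 0.001], [0.001, -0.002, -1.0]]
force: [0.7, 0.3, -5.3]
opening: 0.063
grasp_force: 30.0
```

```bash
python3 -c "
from go import *
go(.5415,-.0512,.223,-11.55)"
```

```text
[ 0.1962  0.0528 -0.0022] [-0.0031 -0.0007  0.0529] pos [ 0.5165 -0.1068  0.2223] t 4.0333 op 0.0626954198428356 F [ 0.7  0.3 -5.3]
```

Emit:
step_arm(steps=[[0.1,0.03,-0.002,0,0,0.04,1],[0.19,0.05,-0.002,0,0,0.0529,1],[0.19,0.05,-0.002,0,0,0.0529,1],[0.19,0.05,-0.002,0,0,0.0529,1],[0.19,0.05,-0.002,0,0,0.0529,1]])

```text
time_s: 4.45
position: [0.54, -0.0545, 0.2229]
tcp_rot: [[0.198, 0.98, -0.002], [0.98, -0.198, -0.0], [-0.0, -0.002, -1.0]]
force: [-0.7, -0.4, -4.1]
opening: 0.067
grasp_force: 30.0
```

```bash
python3 -c "
from go import *
go(.5415,-.0512,.223,-11.55)
i=[cam(n,n+'3.png')['image'][...,::-1] for n in ('scene','top')]
a=cv2.resize(i[0][90:310,180:390],None,fx=2.7,fy=2.7,interpolation=2)
cv2.imwrite('pics/s3.png',a)
b=cv2.resize(i[1][160:300,190:370],None,fx=4,fy=4,interpolation=2)
cv2.imwrite('pics/t3.png',b)"
```

```text
[ 0.0117  0.0027 -0.0003] [-0.003   0.0006  0.0034] pos [ 0.54   -0.0545  0.2229] t 4.45 op 0.06677998855507591 F [-0.7 -0.4 -4.1]
```

View pics/s3.png

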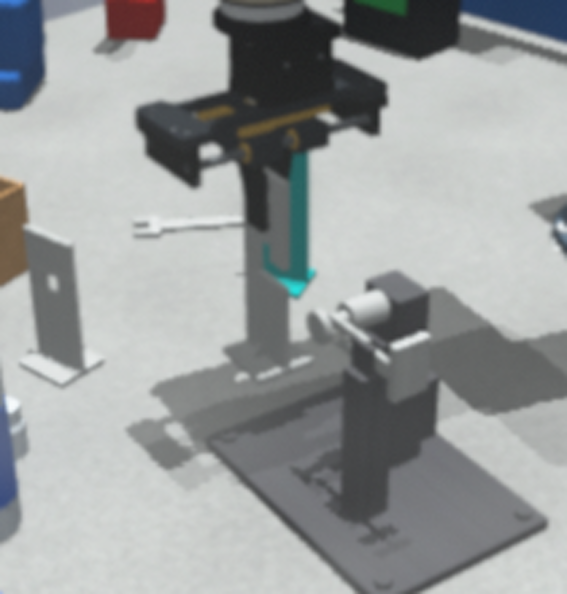

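View pics/t3.png

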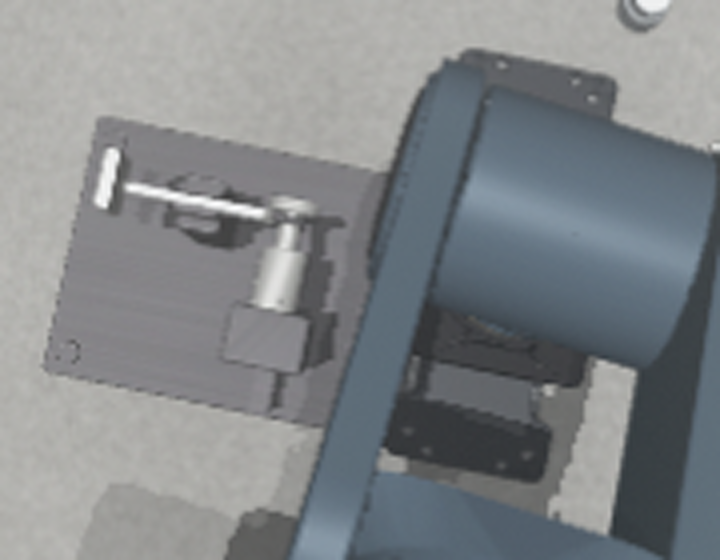

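```bash
python3 -c "
from go import *
T=cam('top');S=cam('scene')
def W(o,yaw,L):
    a=np.radians(yaw);c,s=np.cos(a),np.sin(a);L=np.array(L)/1000;return np.array(o)+L@np.array([[c,-s,0],[s,c,0],[0,0,1]]).T
st=lambda L:W([.5213,.055,0],-11.55,L)
br=lambda L:W([.54,-.0545,.067],-11.45,L)
t3=lambda P:((proj(T,P)-[190,160]+.5)*4-.5).round(0).tolist()
s3=lambda P:((proj(S,P)-[180,90]+.5)*2.7-.5).round(0).tolist()
print('collar end L,R; head far/near top; post front top',t3(st([[34,13,160],[34,-13,160],[62,0,174],[55,14,160],[55,-14,160],[0,22,173],[0,-22,173],[-32,22,173],[-32,-22,173]])))
print('clip y end tab top',t3(st([[66.5,101,197],[34.5,101,197],[66.5,93,197],[34.5,93,197]])))
print('S head ctr,head top, collar end top, post top',s3(st([[62,0,160],[62,0,174],[34,0,173],[0,-22,173],[-32,-22,173],[-32,22,173],[0,22,173]])))
print('bracket S foot corners',s3(br([[28,-30,6],[28,30,6],[-28,30,6],[0,30,180],[0,30,84],[0,30,102]])))
"
```

```text
collar end L,R; head far/near top; post front top [[262.0, 245.0], [308.0, 254.0], [295.0, 198.0], [268.0, 207.0], [318.0, 217.0], [232.0, 301.0], [311.0, 317.0], [219.0, 359.0], [299.0, 375.0]]
clip y end tab top [[110.0, 146.0], [97.0, 205.0], [125.0, 149.0], [112.0, 208.0]]
S head ctr,head top, collar end top, post top [[316.0, 327.0], [316.0, 312.0], [346.0, 302.0], [365.0, 278.0], [397.0, 267.0], [431.0, 290.0], [399.0, 302.0]]
bracket S foot corners [[222.0, 348.0], [259.0, 380.0], [315.0, 359.0], [286.0, 183.0], [287.0, 290.0], [287.0, 270.0]]
```

```bash
python3 -c "
from go import *
go(.5575,.0272,.2229,-11.55)"
```

```text
[0.2818 0.0004 0.002 ] [-0.0009  0.0002  0.    ] pos [ 0.5405 -0.0556  0.2235] t 4.65 op 0.0693806248203822 F [-0.3 -0.  -5.6]
```

Emit:
step_arm(steps=[[0.06,0,0.001,0,0,0,1],[0.12,0,0.001,0,0,0,1],[0.16,0,0.001,0,0,0,1],[0.2,0,0.001,0,0,0,1],[0.24,0,0.001,0,0,0,1],[0.28,0,0.001,0,0,0,1],[0.28,0,0.001,0,0,0,1],[0.28,0,0.001,0,0,0,1]])

```text
time_s: 5.32
position: [0.5576, 0.0283, 0.2234]
tcp_rot: [[0.197, 0.98, -0.0], [0.98, -0.197, -0.001], [-0.001, -0.0, -1.0]]
force: [-0.0, -0.2, -4.6]
opening: 0.066
grasp_force: 30.0
```

```bash
python3 -c "
from go import *
go(.5615,.0468,.2229,-11.55)
i=[cam(n,n+'4.png')['image'][...,::-1] for n in ('scene','top')]
a=cv2.resize(i[0][150:270,230:370],None,fx=4,fy=4,interpolation=2)
cv2.imwrite('pics/s4.png',a)"
```

```text
[0.0629 0.0006 0.0015] [-0.0001  0.0008  0.0044] pos [0.5576 0.0283 0.2234] t 5.3167 op 0.06581995958723397 F [-0.  -0.2 -4.6]
```

View pics/s4.png

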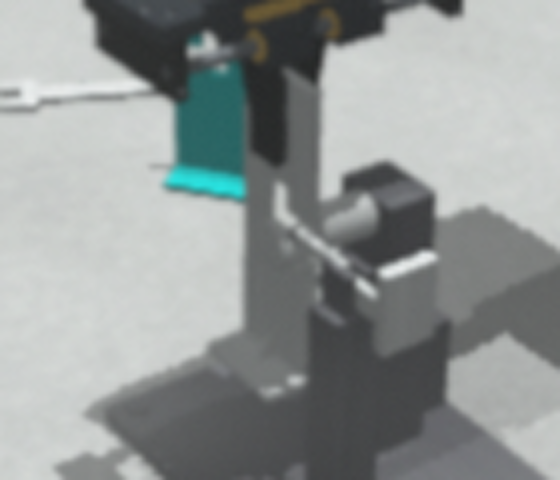

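Emit:
step_arm(steps=[[0.02,0,0.0005,0,0,0,1],[0.04,0,0.001,0,0,0,1],[0.0615,0,0.001,0,0,0,1],[0.0615,0,0.001,0,0,0,1],[0.0615,0,0.001,0,0,0,1],[0.0615,0,0.001,0,0,0,1]])

```text
time_s: 5.92
position: [0.5612, 0.0459, 0.2231]
tcp_rot: [[0.198, 0.98, -0.0], [0.98, -0.198, -0.0], [-0.0, -0.0, -1.0]]
force: [-0.5, 0.1, -4.2]
opening: 0.067
grasp_force: 30.0
```

```bash
python3 -c "
from go import *
go(.5615,.0468,.2059,-11.55)"
```

```text
[0.003  0.0003 0.0574] [-0.0001  0.0004  0.0027] pos [0.5612 0.0459 0.2231] t 5.9167 op 0.0669246170692446 F [-0.5  0.1 -4.2]
```

Emit:
step_arm(steps=[[0.001,0,0.012,0,0,0,1],[0.001,0,0.024,0,0,0,1],[0.001,0,0.036,0,0,0,1],[0.001,0,0.048,0,0,0,1],[0.001,0,0.055,0,0,0,1],[0.001,0,0.055,0,0,0,1],[0.001,0,0.055,0,0,0,1]])

```text
time_s: 6.5
position: [0.5613, 0.0461, 0.2064]
tcp_rot: [[0.199, 0.98, -0.0], [0.98, -0.199, 0.0], [-0.0, -0.0, -1.0]]
force: [0.5, 0.2, -4.2]
opening: 0.063
grasp_force: 30.0
```

Emit:
step_arm(steps=[[0,0,0.002,0,0,0,1],[0,0,0.004,0,0,0,1],[0,0,0.004,0,0,0,1]])

```text
time_s: 6.75
position: [0.5615, 0.0461, 0.2058]
tcp_rot: [[0.199, 0.98, 0.001], [0.98, -0.199, -0.0], [0.0, 0.001, -1.0]]
force: [-0.6, 0.6, -2.3]
opening: 0.066
grasp_force: 30.0
```

Contact is beginning; a touch lower, then release.

Emit:
step_arm(steps=[[0,0,0.002,0,0,0,1],[0,0,0.002,0,0,0,1],[0,0,0.002,0,0,0,1]])

```text
time_s: 7.0
position: [0.5616, 0.0461, 0.2057]
tcp_rot: [[0.199, 0.98, 0.001], [0.98, -0.199, -0.0], [0.0, 0.001, -1.0]]
force: [-2.1, -1.0, 3.9]
opening: 0.065
grasp_force: 30.0
```

Emit:
step_arm(steps=[[0,0,-0.001,0,0,0,0.3],[0,0,-0.001,0,0,0,0.3],[0,0,-0.001,0,0,0,0.3],[0,0,-0.001,0,0,0,0.3],[0,0,-0.001,0,0,0,0.3],[0,0,-0.001,0,0,0,0.3],[0,0,-0.001,0,0,0,0.3],[0,0,-0.001,0,0,0,0.3]])

```text
time_s: 7.67
position: [0.5613, 0.0461, 0.2051]
tcp_rot: [[0.199, 0.98, -0.0], [0.98, -0.199, 0.0], [0.0, -0.0, -1.0]]
force: [1.7, 0.5, -0.1]
opening: 0.35
grasp_force: 0.0
```

```bash
python3 -c "
from go import *
go(.5616,.0461,.31,-11.55)
i=cam('scene','s5f.png')['image'][...,::-1]
cv2.imwrite('pics/s5.png',cv2.resize(i[140:270,220:370],None,fx=4,fy=4,interpolation=2))"
```

```text
[ 0.      0.0009 -0.3497] [-0.     -0.      0.0021] pos [0.5613 0.0461 0.2051] t 7.6667 op 0.3504760430348736 F [ 1.7  0.5 -0.1]
```

View pics/s5.png

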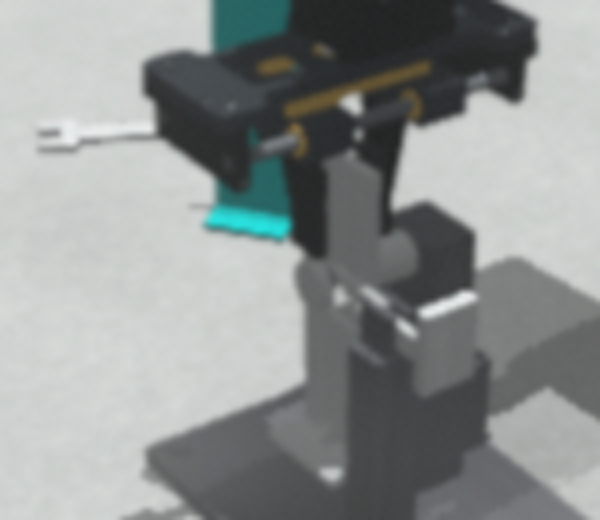

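Emit:
step_arm(steps=[[0,0,-0.05,0,0,0,0.3],[0,0,-0.15,0,0,0,0.3],[0,0,-0.25,0,0,0,0.3],[0,0,-0.35,0,0,0,0.3],[0,0,-0.35,0,0,0,1],[0,0,-0.35,0,0,0,1],[0,0,-0.35,0,0,0,1]])

```text
time_s: 8.3
position: [0.5607, 0.0462, 0.3097]
tcp_rot: [[0.199, 0.98, -0.001], [0.98, -0.199, 0.0], [-0.0, -0.001, -1.0]]
force: [-0.3, -0.8, -0.3]
opening: 0.204
grasp_force: 0.0
```

```bash
python3 -c "
from go import *
go(.5958,.1674,.31,-11.55)"
```

```text
[ 0.419   0.0343 -0.0011] [-0.0012  0.0001  0.0022] pos [0.5607 0.0462 0.3097] t 8.3 op 0.20359538240655742 F [-0.3 -0.8 -0.3]
```

Emit:
step_arm(steps=[[0.1,0.01,0,0,0,0,1],[0.2,0.02,0,0,0,0,1],[0.3,0.03,0,0,0,0,1],[0.42,0.034,0,0,0,0,1],[0.42,0.034,0,0,0,0,1],[0.42,0.034,0,0,0,0,1],[0.42,0.034,0,0,0,0,1]])

```text
time_s: 8.88
position: [0.5953, 0.1674, 0.3083]
tcp_rot: [[0.198, 0.98, -0.004], [0.98, -0.198, -0.001], [-0.002, -0.003, -1.0]]
force: [0.5, -0.2, -0.1]
opening: 0.006
grasp_force: 0.0
```

```bash
python3 -c "
from go import *
go(.5958,.1674,.198,-11.55)
i=cam('scene','s6f.png')['image'][...,::-1]
cv2.imwrite('pics/s6.png',cv2.resize(i[120:290,210:410],None,fx=3.5,fy=3.5,interpolation=2))"
```

```text
[0.001  0.0028 0.3676] [-0.0044  0.0022  0.003 ] pos [0.5953 0.1674 0.3083] t 8.8833 op 0.006328410040167758 F [ 0.5 -0.2 -0.1]
```

View pics/s6.png

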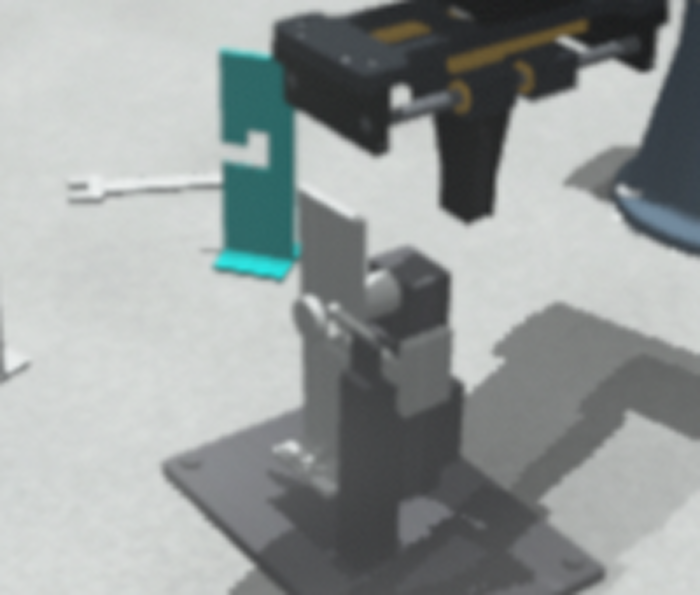

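The bracket hangs upright on the pin (head at ~305,315, plate 300–365); the clip is open and the fingers are clear. Descending beside the tab.

Emit:
step_arm(steps=[[0,0.003,0.1,0,0,0,1],[0,0.003,0.2,0,0,0,1],[0,0.003,0.3,0,0,0,1],[0,0.003,0.37,0,0,0,1],[0,0.003,0.37,0,0,0,1],[0,0.003,0.37,0,0,0,1]])

```text
time_s: 9.43
position: [0.5964, 0.1661, 0.1981]
tcp_rot: [[0.2, 0.98, -0.003], [0.98, -0.2, -0.0], [-0.001, -0.003, -1.0]]
force: [0.5, 0.7, -0.6]
opening: 0.007
grasp_force: 0.0
```

```bash
python3 -c "
from go import *
go(.5213+.0505*.9798+.087*.2002,.055-.0505*.2002+.087*.9798,.198,-11.55)"
```

```text
[-0.1229 -0.0027  0.0004] [-0.0042  0.0015 -0.    ] pos [0.5964 0.1661 0.1981] t 9.4333 op 0.007034373513808006 F [ 0.5  0.7 -0.6]
```

Emit:
step_arm(steps=[[-0.03,-0.001,0,0,0,0,1],[-0.05,-0.002,0,0,0,0,1],[-0.065,-0.002,0,0,0,0,1],[-0.08,-0.002,0,0,0,0,1],[-0.09,-0.002,0,0,0,0,1],[-0.1,-0.002,0,0,0,0,1],[-0.1,-0.002,0,0,0,0,1]])

```text
time_s: 10.02
position: [0.5922, 0.1404, 0.2009]
tcp_rot: [[0.2, 0.98, 0.005], [0.98, -0.2, 0.006], [0.007, 0.004, -1.0]]
force: [2.8, 6.6, 2.8]
opening: 0.003
grasp_force: 3.6
```

Emit:
step_arm(steps=[[-0.01,0,0,0,0,0,1],[-0.02,0,0,0,0,0,1],[-0.03,0,0,0,0,0,1],[-0.035,0,0,0,0,0,1],[-0.035,0,0,0,0,0,1]])

```text
time_s: 10.43
position: [0.5899, 0.13, 0.2006]
tcp_rot: [[0.2, 0.98, 0.005], [0.98, -0.2, 0.005], [0.006, 0.003, -1.0]]
force: [1.9, 7.8, 2.4]
opening: 0.003
grasp_force: 4.1
```

```bash
python3 -c "
from go import *
go(.5213+.0505*.9798+.084*.2002,.055-.0505*.2002+.084*.9798,.198,-11.55)"
```

```text
[-0.0108 -0.0056  0.0087] [ 0.0044 -0.0076  0.0005] pos [0.5899 0.13   0.2006] t 10.4333 op 0.0030044191669254543 F [1.9 7.8 2.4]
```

Emit:
step_arm(steps=[[-0.01,0,0,0,0,0,1],[-0.02,0,0,0,0,0,1],[-0.025,0,0,0,0,0,1],[-0.025,0,0,0,0,0,1]])

```text
time_s: 10.77
position: [0.5898, 0.1295, 0.2009]
tcp_rot: [[0.202, 0.979, 0.009], [0.979, -0.203, 0.019], [0.02, 0.005, -1.0]]
force: [5.6, 27.0, 0.2]
opening: 0.005
grasp_force: 13.5
```

```bash
python3 -c "
from go import *
go(.5213+.0505*.9798+.084*.2002,.055-.0505*.2002+.084*.9798,.198,-11.55)"
```

```text
[-0.0091 -0.0056  0.0094] [ 0.0067 -0.0256 -0.0029] pos [0.5898 0.1295 0.2009] t 10.7667 op 0.0048995600462972974 F [ 5.6 27.   0.2]
```

Hard stop at 27 N: the clip should be home. Backing off and rising.

Emit:
step_arm(steps=[[0.05,0,0,0,0,0,1],[0.12,0,0,0,0,0,1],[0.15,0,0,0,0,0,1],[0.15,0,-0.1,0,0,0,1],[0.15,0,-0.2,0,0,0,1],[0.15,0,-0.3,0,0,0,1],[0.15,0,-0.4,0,0,0,1],[0.15,0,-0.4,0,0,0,1]])

```text
time_s: 11.43
position: [0.5992, 0.1642, 0.3263]
tcp_rot: [[0.199, 0.98, 0.013], [0.98, -0.199, -0.0], [0.003, 0.013, -1.0]]
force: [0.4, 0.5, 1.3]
opening: 0.003
grasp_force: 0.0
```

```bash
python3 -c "
from go import *
i=cam('scene','s7f.png')['image'][...,::-1]
j=cam('top','t7f.png')['image'][...,::-1]
a=cv2.resize(i[150:290,230:370],None,fx=2.8,fy=2.8,interpolation=2)
b=cv2.resize(j[170:310,190:330],None,fx=2.8,fy=2.8,interpolation=2)
cv2.imwrite('pics/s7.png',np.hstack([a,b]))
S=cam('scene')
ex,ey=np.array([.9798,-.2002]),np.array([.2002,.9798])
for y in (75,79,101):
  p=np.array([.5213,.055])+.0665*ex+y/1000*ey
  print(y,((proj(S,[[*p,.197],[*p,.151]])-[230,150])*2.8).round())
print(read_state()['force'],read_state()['position'])"
```

```text
75 [[244. 174.]
 [243. 230.]]
79 [[248. 177.]
 [246. 233.]]
101 [[268. 191.]
 [265. 248.]]
[ 0.55401615  0.07123094 -0.01207909] [0.59547597 0.16388185 0.31902212]
```

View pics/s7.png

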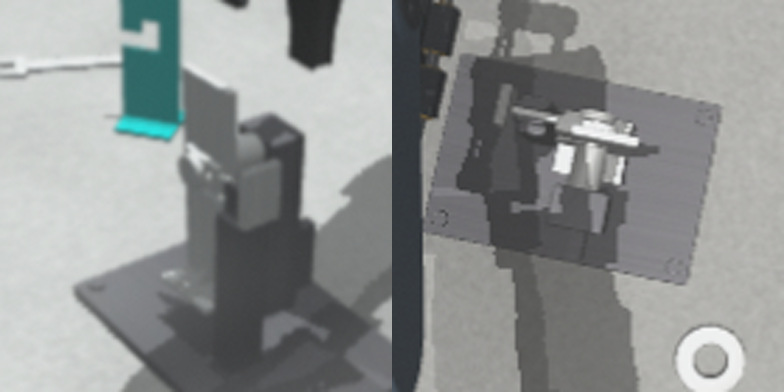

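The clip tab's outer corner is at about (240,178), which matches the predicted home position of (244,174). The bracket hangs upright and the gripper touches nothing, so I am handing in.

```bash
python3 -c "
from rig import *
print(hand_in())"
```

```text
the job is handed in; nothing more can be done
None
```

The slotted bracket hangs upright on the pin, the spring clip is pushed to its hard stop on the groove (matching the home position in the final picture), and the job was handed in at about 11.5 s with the gripper clear; no verdict came back.

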